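# Set out the inks in print order

## Robot

A 6-joint arm with a two-finger parallel gripper is mounted at the origin on a cart in front of the work surface, level with it; the furniture and walls round the work are solid. World frame = base frame: x ahead of the robot, y to its left, z up, the work surface at z = 0. Lengths are in mm, angles in rad, forces in N, time in s.
With the tool pointing down it reaches from about 375 to 975 mm from the base axis. Payload 3.8 kg.
Tool frame: the origin (TCP) lies at the very end of the fingers, on their centre line; the grasp point (between the pads) lies grasp_offset behind it (grasp_offset is the distance from the TCP to the grasp point, in mm); z points along the fingers, y is the direction in which the jaws open and shut (so a half turn about z gives the same grasp; the last joint's range is limited). The gripper opens to 88 mm and grips with 3 to 60 N. Pads are 18 mm wide; open, the fingers measure 123 mm over their backs; the gripper's body (75 mm by 187 mm) begins 45 mm behind the grasp point.
Start: joints at [1.175, 0.264, 1.604, -0, 1.274, -0.037], TCP at [237.024, 632.011, 238.706] pointing down, gripper open.
Joint ranges: [-2.63, 2.63], [-0.94, 2.18], [0.31, 2.57], [-1.31, 4.45], [0, 2.66], [-2.55, 2.55]. Speed limits (rad/s): [2.57, 2.57, 3.14, 3.14, 3.14, 3.14].

## Interface

Orientations are given as a unit quaternion [w, x, y, z].
In Python, from bench import read_state, capture, hand_in, grasp_offset gives the robot as it stands.
- The arm moves only by the tool jog_arm, never from a script. Its argument "commands" is a list of rows, each a list of 4 numbers: the shift along the tool's x, y, z in m, then the turn about the tool's z in rad. A call has 1 to 12 rows; each row is the pose to reach, as a shift and turn from the pose commanded when the call began, along the tool's axes at that moment; what a row does not reach only later rows make up. A row lasts 1/10 s, in which the tool goes at most 50 mm and 8.59 degrees, less where a joint would pass 70% of its speed; a pose out of reach is approached as far as the arm can. A call with a gripper value outside its range is refused whole. "fingers" is the gripper's target within -1 to 1 (shut at 1, half-way at 0, fully open at -1), set as the call begins (left out, the last holds). The fingers move at their own pace and stop on an object; "grip_force" is the grip in N (left out, the last holds). Time passes only in rows, so rows that repeat a pose let the fingers close. It gives the time, the measured TCP pose, the force and the opening at its end, in the units of the state.
- read_state(): the state, without advancing time (a new reading comes with each control period).
- capture(name): name is "scene" or "side" or "wrist"; returns a dict with "frame" (384x512x3 uint8, blue, green, red), "range_z" (384x512 float32, mm along the optical axis (not along the pixel's ray), 0 where there is no reading), "mtx" (3x3 intrinsics, pixels), "rvec" (rotation vector, rad) and "tvec" (3), from world to camera coordinates, as OpenCV has them; the wrist camera has in their place "mount" (4x4, takes a point from camera to tool coordinates, whose origin is the TCP and whose axes are the flange's). Camera axes: x right, y down, z forward; pixel columns grow to the right and rows downward; lengths in mm; the calibration is good to about 2 mm. The wrist camera is an equidistant fisheye: a pixel r from the principal point sees the ray r / f radians off the axis. A picture is of the moment at which its call begins: read the wrist's pose just before it.
- hand_in(): hands the job in, once; it reports no verdict.
The state is a dict: "t": time; "joint_pos": joint angles; "qd": joint speeds; "tau": joint torques, N m; "position": TCP position; "tcp_rot": TCP orientation; "contact_force": force on the tool from outside, world axes, zero at the start; "moment": the same for the moment, N m; "gripper_width": finger opening in mm.
Only numpy, scipy, OpenCV 4.12 (cv2) and the standard library are available. Lean on these libraries where they do the work, as an engineer would, in place of code of your own. Each camera call takes 0.05 s, during which the arm holds its last target.

## Task

Set out the inks for the next print run: stand each of the three ink jars upright in the ring on the grey mat directly behind the swatch card that has the colour of its lid, well centred in the ring. Then stand the copper mixing cup upright on top of the lid of whichever jar is in the middle, between the other two, centred on it. Leave the pin case and the red air gun where they are.

Things in the scene. Friction and masses are not known exactly. Their poses are not given: they have to be found in the camera images.
- black_jar: loose screw-lid ink jar, black body with a pale label and a black lid; a plain upright cylinder 62 mm in diameter and 71 mm high, grasped across its diameter; origin at the centre of its underside, z up through the lid
- yellow_jar: loose screw-lid ink jar, black body with a pale label and a yellow lid; a plain upright cylinder 60 mm in diameter and 69 mm high, grasped across its diameter; origin at the centre of its underside, z up through the lid
- white_jar: loose screw-lid ink jar, white with a white lid; a plain upright cylinder 56 mm in diameter and 61 mm high, grasped across its diameter; origin at the centre of its underside, z up through the lid
- mixing_cup: loose empty copper-brown mixing cup, open at the top, 51 mm across at the rim, 48 mm across at its flat foot, 50 mm high, wall 2 mm; standing upright; origin at the centre of its underside, z up
- black_card: thin black ink swatch card, 44 x 64 x 2 mm, lying flat and fixed on the ink mat in front of one of the three rings (which one varies); origin at the centre of its underside, x points straight back, away from the robot, to its ring: the ring's centre is 70 mm from the card's centre along the card's x and 0 along its y; y is along the row of rings; the mat's top, on which jars stand, is level with the card's underside
- yellow_card: thin yellow ink swatch card, 44 x 64 x 2 mm, lying flat and fixed on the ink mat in front of one of the three rings (which one varies); origin at the centre of its underside, x points straight back, away from the robot, to its ring: the ring's centre is 70 mm from the card's centre along the card's x and 0 along its y; y is along the row of rings; the mat's top, on which jars stand, is level with the card's underside
- white_card: thin white ink swatch card, 44 x 64 x 2 mm, lying flat and fixed on the ink mat in front of one of the three rings (which one varies); origin at the centre of its underside, x points straight back, away from the robot, to its ring: the ring's centre is 70 mm from the card's centre along the card's x and 0 along its y; y is along the row of rings; the mat's top, on which jars stand, is level with the card's underside
- ink_mat: fixed grey ink mat, 150 (x) x 330 (y) x 3 mm, lying flat on the worktable, with three white printed rings (87 mm across, flat print, nothing to bump into) in a row along its y, 105 mm apart; origin at the centre of its underside, x points back, away from the robot; the middle ring's centre is at x = +30 mm, y = 0 in this frame, the others at y = +105 and -105 mm; the swatch cards lie on its front part
- pin_case: bystander, to be left alone: shallow grey case for register pins, 82 x 110 x 29 mm, loose on the table in front of the fixed grey drawer box (137 mm high, at the right rear corner); origin at the centre of its underside
- blow_gun: bystander, to be left alone: red-handled air gun, 101 x 225 x 21 mm, lying loose on the table beyond the work; origin at the centre of its underside
There are look-alikes about, which are no part of the job. There is more than one size of the mixing_cup; the one meant has the size given above.

How it is judged:
By the outcome, as a careful person would: the job done as asked, in the order asked, and still so for the second after the job is handed in, with the robot touching nothing.
It also fails if it takes over 99 s, if anything falls off the work surface, if the arm or the gripper's body presses on something with over 40 N, if the wrist force passes 120 N, or if a joint passes its speed limit or range.

## Working session

There is one attempt and no reset: what is moved stays moved. The work goes in short steps, Python scripts to look and compute and a tool call to move; the robot and the scene stay as the last step left them, time stands still between calls to the robot, and variables do not carry over. Pictures are saved under pics/ and viewed, and the job is handed in when it is done.

Besides the shell and the picture viewer there is one more tool, called after "Call:" as name([rows], argument=value, ...), one row to a line, values as JSON. jog_arm: Moves the arm, as the interface text tells. Its arguments: {"type":"object","properties":{"commands":{"type":"array","items":{"type":"array","items":{"type":"number"}}},"fingers":{"type":"number"},"grip_force":{"type":"number"}},"required":["commands"]}

```bash
mkdir -p pics; ls; python3 - <<'E'
from bench import *
import cv2
s=read_state();print(s, grasp_offset)
for n in ("scene","side","wrist"):
    c=capture(n);cv2.imwrite(f"pics/{n}0.png",c["frame"])
    import pickle;pickle.dump(c,open(f"{n}0.pkl","wb"))
    print(n,{k:v for k,v in c.items() if k not in("frame","range_z")})
E
```

```text
pics
{'t': 0.0, 'joint_pos': array([ 1.17510205e+00,  2.64689674e-01,  1.60539265e+00, -1.96547674e-06,
        1.27370802e+00, -3.69193419e-02]), 'qd': array([ 0.00011798,  0.00103453, -0.00107785,  0.0005274 , -0.00040663,
        0.00026441]), 'tau': array([-2.22428731e-03, -5.02107632e+01, -3.56878245e+01,  7.27254222e-02,
        2.93898932e-02, -1.65061365e-04]), 'position': array([236.74568198, 631.34569874, 237.42072163]), 'tcp_rot': array([-2.34920224e-04,  1.78426510e-01,  9.83952628e-01, -1.07343647e-03]), 'contact_force': array([-0.32887187,  0.37979357, -0.26659446]), 'moment': array([-0.02030323,  0.00264531,  0.02651288]), 'gripper_width': 88.12024383165092} 18.700000000000003
scene {'mtx': array([[385.65274096,   0.        , 254.46665312],
       [  0.        , 385.65274096, 194.94273698],
       [  0.        ,   0.        ,   1.        ]]), 'rvec': array([ 2.29261238, -0.75460154,  0.27656399]), 'tvec': array([-380.24021845,  384.99221221,  788.24601887])}
side {'mtx': array([[493.66855721,   0.        , 253.30306028],
       [  0.        , 493.66855721, 187.36659681],
       [  0.        ,   0.        ,   1.        ]]), 'rvec': array([ 0.29244011, -2.64473923,  1.41494206]), 'tvec': array([ 620.84659184,    3.01337882, 1551.47172142])}
wrist {'mtx': array([[297.31863964,   0.        , 258.15664712],
       [  0.        , 297.31863964, 195.25830417],
       [  0.        ,   0.        ,   1.        ]]), 'mount': array([[ 1.16455298e-04, -9.50655952e-01, -3.10247076e-01,
         8.02259835e+01],
       [ 9.99999964e-01,  1.85277215e-04, -1.92361501e-04,
         1.41769469e+00],
       [ 2.40351320e-04, -3.10247043e-01,  9.50655939e-01,
        -1.46533777e+02],
       [ 0.00000000e+00,  0.00000000e+00,  0.00000000e+00,
         1.00000000e+00]])}
```

View pics/scene0.png

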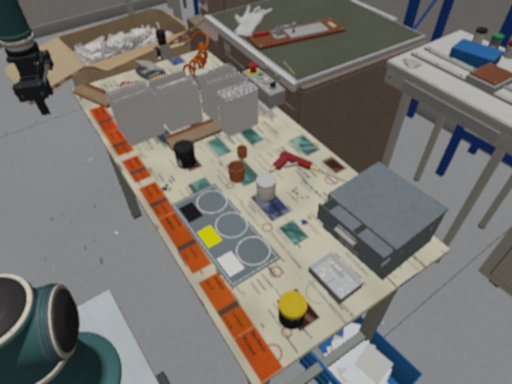

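View pics/side0.png

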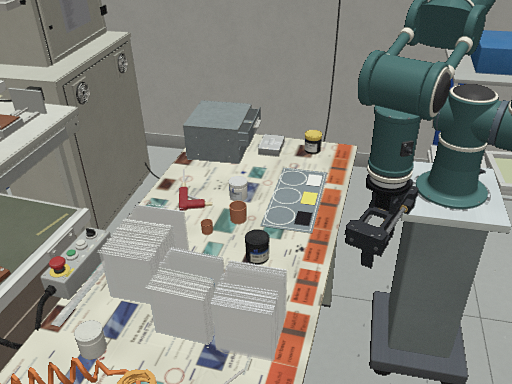

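View pics/wrist0.png

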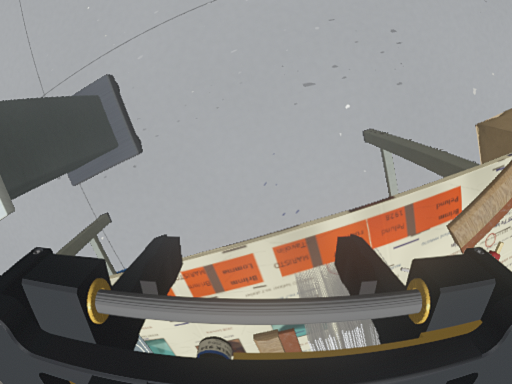

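The scene shows the black jar at (184,153), the white jar at (265,187), the yellow jar at (292,308), and cups at (236,171) (larger) and (241,152) (smaller). The cards are black (190,212), yellow (209,236) and white (230,264). The side view has another white cylinder at (90,338). Next I'll measure sizes and positions.

```bash
cat > h.py <<'E'
import numpy as np, cv2, pickle
def cam(c):
    R=cv2.Rodrigues(c["rvec"])[0]; return R,np.asarray(c["tvec"]).ravel(),c["mtx"]
def cloud(c):
    R,t,K=cam(c); z=c["range_z"].astype(float); v,u=np.mgrid[:z.shape[0],:z.shape[1]]
    P=np.stack([(u-K[0,2])/K[0,0]*z,(v-K[1,2])/K[1,1]*z,z],-1)
    W=(P-t)@R; W[z==0]=np.nan; return W
def onplane(c,uv,h):
    R,t,K=cam(c); uv=np.atleast_2d(uv); d=np.c_[(uv-K[[0,1],[2,2]])/K[[0,1],[0,1]],np.ones(len(uv))]@R
    o=-R.T@t; return o+d*((h-o[2])/d[:,2])[:,None]
def fitc(p):
    A=np.c_[2*p[:,:2],np.ones(len(p))]; s=np.linalg.lstsq(A,(p[:,:2]**2).sum(1),rcond=None)[0]
    return s[:2],np.sqrt(s[2]+s[:2]@s[:2])
E
python3 - <<'E'
from h import *
for n,pts in (("scene",dict(black=(184,153),white=(265,187),yellow=(292,308),cupL=(236,171),cupS=(241,152),case=(335,275))),("side",dict(black=(257,245),white=(238,186),yellow=(313,143),cupL=(238,212),cupS=(207,226),farwhite=(90,338)))):
    c=pickle.load(open(n+"0.pkl","rb"));W=cloud(c)
    hsv=cv2.cvtColor(c["frame"],cv2.COLOR_BGR2HSV)
    for k,(u,v) in pts.items():
        w=W[v-40:v+40,max(u-40,0):u+40].reshape(-1,3); p0=W[v,u]
        m=(np.hypot(*(w[:,:2]-p0[:2]).T)<60)&(w[:,2]>12)
        q=w[m]; top=np.nanpercentile(q[:,2],98)
        t=q[q[:,2]>top-8]
        print(n,k,p0.round(),len(q),"top",top.round(1),"mid",((t.min(0)+t.max(0))/2).round(1),"ext",np.ptp(t,0).round(1),"all",((q.min(0)+q.max(0))/2).round(1),np.ptp(q,0).round())
    pc=dict(scene=dict(bk=(190,212),ye=(209,236),wh=(230,264)),side=dict(bk=(304,217),ye=(309,198),wh=(314,180)))[n]
    for k,(u,v) in pc.items():
        print(n,k,W[v,u].round(1),hsv[v,u],onplane(c,(u,v),5).round(1))
E
python3 - <<'E'
import cv2
a=cv2.imread('pics/scene0.png')[125:335,160:370];b=cv2.imread('pics/side0.png')[110:300,180:370]
cv2.imwrite('pics/crop0.png',cv2.hconcat([cv2.resize(a,(400,400),interpolation=2),cv2.resize(b,(400,400),interpolation=2)]))
E
```

```text
scene black [509. 413.  67.] 487 top 73.7 mid [521.1 439.4  70.3] ext [62.1 62.5  8.8] all [521.1 439.4  43.4] [62. 62. 63.]
scene white [625. 160.  56.] 442 top 64.3 mid [641.4 178.4  60.9] ext [57.3 56.8  9.2] all [641.3 178.   38.8] [57. 57. 53.]
scene yellow [ 447. -169.   70.] 874 top 71.8 mid [ 456.3 -159.6   68.4] ext [61.1 61.7  9. ] all [ 456.3 -159.6   42.4] [61. 62. 61.]
scene cupL [600. 269.  49.] 285 top 51.2 mid [613.1 288.7  48.3] ext [49.5 51.5  9.8] all [613.1 288.7  32.7] [50. 54. 41.]
scene cupS [674. 351.  27.] 102 top 34.7 mid [684.4 363.   31. ] ext [33.2 36.4  8.6] all [685.2 362.6  23.9] [35. 37. 23.]
scene case [ 598. -151.   29.] 1561 top 119.9 mid [ 648.7 -139.   121. ] ext [18.8 50.8 18.1] all [ 610.6 -147.5   71. ] [ 95. 111. 118.]
scene bk [426.6 248.7   4. ] [140  27  28] [[426.3 247.9   5. ]]
scene ye [426.4 146.4   1.3] [ 29 229 198] [[425.3 143.8   5. ]]
scene wh [422.   37.6   4.6] [  0   0 196] [[421.9  37.3   5. ]]
side black [516. 472.  69.] 690 top 73.3 mid [523.6 443.7  69.9] ext [62.3 62.8  9. ] all [523.5 443.8  43.4] [63. 63. 62.]
side white [634. 210.  62.] 442 top 63.5 mid [643.7 181.3  60.5] ext [56.2 57.8  8.9] all [640.5 210.9  38.5] [ 63. 117.  53.]
side yellow [ 454. -133.   44.] 337 top 71.4 mid [ 457.6 -158.3   68.2] ext [60.5 66.8  9.2] all [ 457.6 -157.3   42.5] [61. 69. 61.]
side cupL [608. 311.  42.] 314 top 50.2 mid [615.6 288.4  48. ] ext [50.4 58.4 11.6] all [615.6 289.7  32.9] [50. 61. 42.]
side cupS [680. 377.  31.] 131 top 34.9 mid [686.3 364.1  31.3] ext [35.1 39.1  8.8] all [686.3 364.1  23.9] [35. 39. 24.]
side farwhite [788. 820.  62.] 1094 top 64.8 mid [803.3 826.9  64.1] ext [ 57.6 105.5  14.5] all [785.7 826.9  41.7] [ 94. 105.  59.]
side bk [427.8 249.7   6.5] [130  19  41] [[428.  247.7   5. ]]
side ye [428.  141.6   0. ] [ 29 117 228] [[427.2 148.8   5. ]]
side wh [425.9  39.2   1.8] [ 43   8 232] [[425.4  44.2   5. ]]
```

View pics/crop0.png

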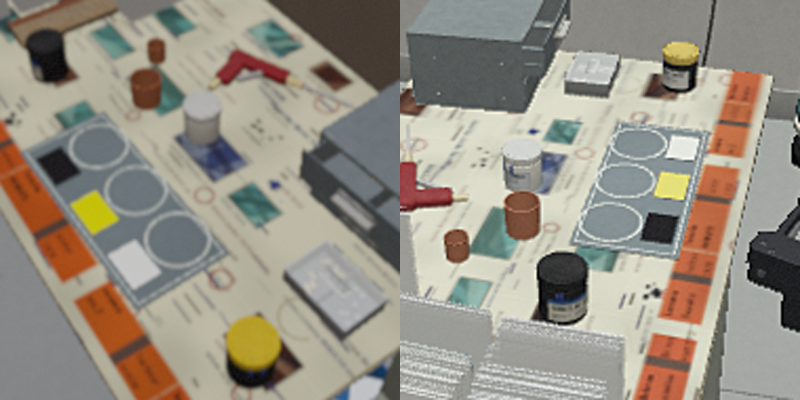

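The crop shows the 51 mm cup (larger, scene (236,171)), the small 35 mm cup (241,152), and the three jars. The cards run black, yellow, white from left to right. I still need to check the far white look-alike and the exact mat pose.

```bash
python3 - <<'E'
from h import *
c=pickle.load(open("side0.pkl","rb"));W=cloud(c)
r=W[305:375,60:120]; 
for lo in (10,30,50,60,75): 
    m=(r[...,2]>lo)
    print(lo,m.sum(), np.nanmax(r[...,2]))
row=W[335,70:112]; print(row[::3].round())
cv2.imwrite("pics/far.png",cv2.resize(c["frame"][290:384,40:160],None,fx=5,fy=5,interpolation=2))
for n in("scene","side"):
    c=pickle.load(open(n+"0.pkl","rb"));f=c["frame"].astype(int);hsv=cv2.cvtColor(c["frame"],cv2.COLOR_BGR2HSV).astype(int)
    seeds=dict(scene=dict(bk=(190,212),ye=(209,236),wh=(230,264)),side=dict(bk=(304,217),ye=(309,198),wh=(314,180)))[n]
    for k,s in seeds.items():
        if k=="ye": m=(hsv[...,1]>75)&(abs(hsv[...,0]-28)<8)
        elif k=="bk": m=hsv[...,2]<75
        else: m=(hsv[...,2]>165)
        _,lab=cv2.connectedComponents(m.astype(np.uint8),connectivity=4)
        l=lab==lab[s[1],s[0]]
        vu=np.argwhere(l)[:,::-1].astype(float)
        p=onplane(c,vu,5)[:,:2]
        (ce,sz,an)=cv2.minAreaRect(p.astype(np.float32))
        print(n,k,l.sum(),"mean",p.mean(0).round(1),"rect",np.round(ce,1),np.round(sz,1),round(an,1))
E
```

```text
10 1293 71.3967799390284
30 947 71.3967799390284
50 676 71.3967799390284
60 466 71.3967799390284
75 0 71.3967799390284
[[875. 777.  -1.]
 [869. 775.  -2.]
 [822. 817.  59.]
 [814. 818.  62.]
 [809. 815.  60.]
 [804. 813.  59.]
 [795. 815.  63.]
 [789. 813.  63.]
 [785. 810.  61.]
 [778. 810.  62.]
 [776. 804.  55.]
 [776. 794.  44.]
 [ nan  nan  nan]
 [790. 757.  -3.]]
scene bk 244 mean [427.4 248.4] rect [427.8 248.5] [62.3 41. ] 88.8
scene ye 344 mean [425.3 143.9] rect [425.5 144.5] [67.5 45.6] 88.0
scene wh 391 mean [423.7  39.2] rect [426.4  39.6] [64.  50.1] 88.8
side bk 194 mean [430.7 252.6] rect [430.7 252.1] [62.9 42. ] 88.0
side ye 178 mean [428.1 148.1] rect [428.3 147.5] [65.2 44.1] 89.3
side wh 37546 mean [612.6 455.5] rect [622.1 301.4] [ 963.2 1071.5] 12.4
```

View pics/far.png

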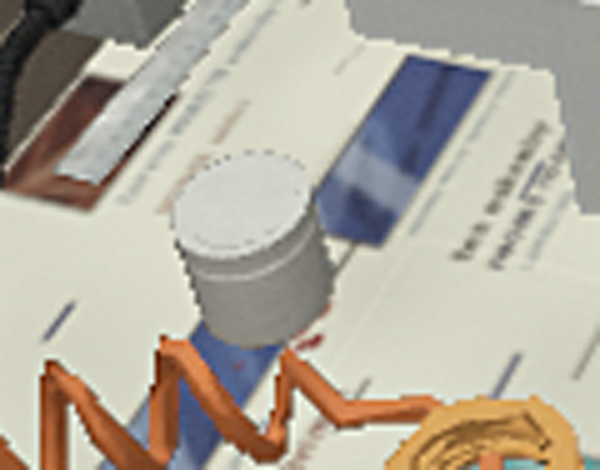

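The far white can at side (90,338) is about 1145 mm out, beyond reach, so the white jar is the labelled one at scene (265,187). Now obstacle heights near the jars.

```bash
python3 - <<'E'
from h import *
W=np.concatenate([cloud(pickle.load(open(n+"0.pkl","rb"))).reshape(-1,3) for n in("scene","side")])
W=W[np.isfinite(W[:,0])]
xs=range(350,860,30);print("y\\x  "," ".join(f"{x:4d}" for x in xs))
for y in range(740,-330,-30):
    print(f"{y:5d} "," ".join(f"{(np.percentile(W[m][:,2],97) if (m:=(abs(W[:,0]-x)<15)&(abs(W[:,1]-y)<15)).sum()>3 else -99):4.0f}" for x in xs))
E
```

```text
y\x    350  380  410  440  470  500  530  560  590  620  650  680  710  740  770  800  830
  740     2    2  147  149  149  148  148  143  143  144  142  141    2    2    2    2    3
  710     2    2  148  150  151  150  150  146  147  146  147  147    3    2    2    2    2
  680     2    2  147  150  150  149  149  148  148  148  147  147    6    3    2    2    2
  650     1    3  147  150  149  149  149  148  148  149  149  148  149  149  149  149  150
  620     2    2  147  148  148  148  148  147  148  148  149  149  150  150  150  150  151
  590     2    2    2    3    3    2   17   18   16   87  134  136  149  150  151  150  149
  560     2    2    3    2    3   11   25   25   25   24   26   25  149  149  150  150  150
  530     3    2    2    3    4   22   24   26   26   25   27   26  150  151  151  151  151
  500     2    2    2    2    2    3  -99  -99   15   16   15   18  150  151  152  151  151
  470     2    2    2    2    2   73   73   72    3    3    2    2  149  149  149  149  149
  440     2    2    2    2    3   73   74   72    2    2    3    2    3    2    2    1   
[... 1602 characters left out ...]
2    2   29   31   30  129  136  138  138  137  137  138
 -130     1    2    2   70   71    2    2   30   31   31  128  136  137  137  137  138  138
 -160     2    2    2   71   72   68    1   30   31   31  129  136  138  137  137  138  137
 -190     2    2    1   71   71    2    2   30   30   30  129  136  137  137  137  137  137
 -220     2    2    1    1    1    2    2    2    2    2  126  131  137  137  137  136  137
 -250    -3   -0    1    1    1    1    2    2    1    1    1    1    1    1    1    1    2
 -280  -746  -99  -99  -99  -99  -99  -99  -99  -99  -99  -99 -605 -607 -605 -602 -602 -603
 -310  -746  -99  -99  -99  -99  -99  -99  -99  -99  -99  -99  -99 -607 -605 -602 -604 -604
```

Call:
jog_arm([
  [-0.1, -0.05, -0.01, 0.3],
  [-0.2, -0.1, -0.01, 0.6],
  [-0.3, -0.15, -0.01, 0.9],
  [-0.37, -0.18, -0.01, 1.211],
  [-0.37, -0.18, -0.01, 1.211],
  [-0.37, -0.18, -0.01, 1.211],
  [-0.37, -0.18, -0.01, 1.211],
  [-0.37, -0.18, -0.01, 1.211],
  [-0.37, -0.18, -0.01, 1.211],
  [-0.37, -0.18, -0.01, 1.211],
  [-0.37, -0.18, -0.01, 1.211],
  [-0.37, -0.18, -0.01, 1.211],
], fingers=-1, grip_force=20)

```text
t: 1.35
position: [519.0, 334.8, 248.5]
tcp_rot: [-0.0, 0.706, 0.708, -0.0]
contact_force: [0.3, 0.0, -0.8]
gripper_width: 88.1
```

```bash
cat >> h.py <<'E'
from scipy.spatial.transform import Rotation as Rot
def wsnap(tag):
    from bench import read_state,capture
    s=read_state(); c=capture("wrist"); c=dict(c); c["pos"]=s["position"]; c["rot"]=s["tcp_rot"]
    pickle.dump(c,open(tag+".pkl","wb")); cv2.imwrite(f"pics/{tag}.png",c["frame"]); print(s["t"],s["position"].round(1),s["tcp_rot"].round(4),s["contact_force"].round(1),s["gripper_width"]); return c
def wpose(c):
    w,x,y,z=c["rot"]; R=Rot.from_quat([x,y,z,w]).as_matrix(); M=np.asarray(c["mount"])
    return R@M[:3,:3], R@M[:3,3]+c["pos"]
def wdirs(c,uv):
    uv=np.atleast_2d(np.asarray(uv,float)); K=c["mtx"]; d=(uv-K[[0,1],[2,2]])/K[[0,1],[0,1]]; r=np.hypot(*d.T)
    s=np.where(r<1e-9,1,np.sin(r)/np.maximum(r,1e-9)); return np.c_[d*s[:,None],np.cos(r)]
def wplane(c,uv,h):
    R,o=wpose(c); d=wdirs(c,uv)@R.T; return o+d*((h-o[2])/d[:,2])[:,None]
def wproj(c,P):
    R,o=wpose(c); p=(np.atleast_2d(P)-o)@R; th=np.arctan2(np.hypot(p[:,0],p[:,1]),p[:,2]); ph=np.arctan2(p[:,1],p[:,0]); K=c["mtx"]
    return np.c_[K[0,2]+K[0,0]*th*np.cos(ph),K[1,2]+K[1,1]*th*np.sin(ph)]
def wcloud(c):
    R,o=wpose(c); z=c["range_z"].astype(float); v,u=np.mgrid[:384,:512]; d=wdirs(c,np.c_[u.ravel(),v.ravel()]); P=d/d[:,2:]*z.reshape(-1,1)
    W=P@R.T+o; W[z.ravel()==0]=np.nan; return W.reshape(384,512,3)
E
python3 - <<'E'
from h import *
c=wsnap("w1")
for k,p in dict(bj=(523,441,71),cup=(614,288,50),wj=(642,180,61),bring=(497,248,3),bcard=(428,250,5)).items(): print(k,wproj(c,p).round())
E
```

```text
1.35 [519.  334.8 248.5] [-4.000e-04  7.059e-01  7.083e-01 -2.000e-04] [ 0.3  0.  -0.8] 88.06018441640943
bj [[262.  79.]]
cup [[333. 208.]]
wj [[345. 282.]]
bring [[242. 222.]]
bcard [[195. 221.]]
```

View pics/w1.png

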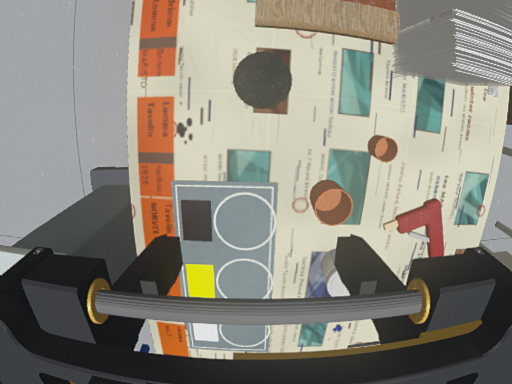

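The wrist view shows the black lid at (262,79), the cup rim at (332,203), the black card at (196,220), the left ring at (245,222) and the middle ring at (245,285). I'll fit circles to them.

```bash
cat >> h.py <<'E'
def wmask_circle(c,m,seed,h):
    _,lab=cv2.connectedComponents(m.astype(np.uint8),connectivity=4); l=(lab==lab[seed[1],seed[0]]).astype(np.uint8)
    cnt=max(cv2.findContours(l,cv2.RETR_EXTERNAL,cv2.CHAIN_APPROX_NONE)[0],key=cv2.contourArea)
    hull=cv2.convexHull(cnt)[:,0].astype(float)
    p=wplane(c,cnt[:,0].astype(float),h); return fitc(p),cv2.minEnclosingCircle(p[:,:2].astype(np.float32)),l.sum()
def ringfit(c,seed,cen,h=3,r0=(38,49)):
    f=c["frame"].astype(int); v,u=np.mgrid[:384,:512]; P=wplane(c,np.c_[u.ravel(),v.ravel()],h).reshape(384,512,3)
    d=np.hypot(P[...,0]-cen[0],P[...,1]-cen[1]); ok=(d>r0[0])&(d<r0[1])&(f.min(2)>150)
    return fitc(P[ok]),ok.sum(),ok
E
python3 - <<'E'
from h import *
c=pickle.load(open("w1.pkl","rb"));f=c["frame"];hsv=cv2.cvtColor(f,cv2.COLOR_BGR2HSV).astype(int)
print("bj",wmask_circle(c,hsv[...,2]<75,(262,79),71))
W=wcloud(c); print("depth bj",W[79,262].round(1),"table",W[130,262].round(1),"mat",W[222,245].round(1))
print("cup",wmask_circle(c,(hsv[...,1]>90)&((hsv[...,0]<14)|(hsv[...,0]>172)),(332,203),50))
for cen in((497,248),(497,144)):
    for i in range(3):
        r=ringfit(c,None,cen); cen=r[0][0]
    print("ring",r[0],r[1])
print("bcard",[wplane(c,p,5).round(1).tolist() for p in((196,220),)])
m=hsv[...,2]<75;_,lab=cv2.connectedComponents(m.astype(np.uint8));vu=np.argwhere(lab==lab[220,196])[:,::-1]
print(cv2.minAreaRect(wplane(c,vu,5)[:,:2].astype(np.float32)))
E
```

```text
bj ((array([526.70952425, 344.27147155]), np.float64(319.93438690554564)), ((516.463134765625, 292.6630859375), 491.7938537597656), np.uint64(151482))
depth bj [523.5 441.   73. ] table [524.6 378.7   0.6] mat [501.2 249.1   5. ]
cup ((array([611.64545706, 294.07903258]), np.float64(28.1154559709542)), ((611.4603881835938, 294.6921081542969), 32.175350189208984), np.uint64(1430))
ring (array([500.44909967, 248.21772245]), np.float64(43.8181059252476)) 711
ring (array([498.49873436, 143.09678543]), np.float64(43.847849589598745)) 447
bcard [[[430.2, 251.4, 5.0]]]
((430.2558288574219, 245.6798095703125), (52.643516540527344, 41.924442291259766), 88.81758880615234)
```

```bash
cat >> h.py <<'E'
def topfit(c,cen,h,rad=45,lo=-9):
    """centre of flat top by wrist depth segmentation then ray onto plane h"""
    W=wcloud(c); d=np.hypot(W[...,0]-cen[0],W[...,1]-cen[1]); m=((d<rad)&(W[...,2]>h+lo)).astype(np.uint8)
    cnt=max(cv2.findContours(m,cv2.RETR_EXTERNAL,cv2.CHAIN_APPROX_NONE)[0],key=cv2.contourArea)
    p=wplane(c,cnt[:,0].astype(float),h); mm=np.argwhere(m)[:,::-1]
    ce=cv2.minEnclosingCircle(p[:,:2].astype(np.float32))
    return "fit",fitc(p)[0].round(1),round(fitc(p)[1],1),"encl",np.round(ce[0],1),round(ce[1],1),"mean",wplane(c,mm,h).mean(0)[:2].round(1),"z",np.median(W[m>0][:,2]).round(1)
E
python3 - <<'E'
from h import *
c=pickle.load(open("w1.pkl","rb"))
print(topfit(c,(523,441),71),topfit(c,(613,289),50,38))
E
```

```text
('fit', array([523.8, 440.5]), np.float64(31.0), 'encl', array([523.9, 440.4]), 32.1, 'mean', array([523.8, 440.5]), 'z', np.float64(72.2)) ('fit', array([614.4, 289.7]), np.float64(25.4), 'encl', array([614.6, 289.8]), 26.7, 'mean', array([623.6, 277.2]), 'z', np.float64(49.1))
```

Call:
jog_arm([
  [0.05, 0.005, 0.03, 0],
  [0.1057, 0.0048, 0.08, 0],
  [0.1057, 0.0048, 0.13, 0],
  [0.1057, 0.0048, 0.17, 0],
  [0.1057, 0.0048, 0.2, 0],
  [0.1057, 0.0048, 0.226, 0],
  [0.1057, 0.0048, 0.226, 0],
  [0.1057, 0.0048, 0.226, 0],
  [0.1057, 0.0048, 0.226, 0],
])

```text
t: 2.3
position: [526.2, 441.1, 25.5]
tcp_rot: [0.0, 0.706, 0.708, 0.002]
contact_force: [-0.6, 0.2, 0.1]
gripper_width: 88.4
```

Call:
jog_arm([
  [0, -0.002, 0.003, 0],
  [0, -0.002, 0.003, 0],
  [0, -0.002, 0.003, 0],
  [0, -0.002, 0.003, 0],
  [0, -0.002, 0.003, 0],
  [0, -0.002, 0.003, 0],
  [0, -0.002, 0.003, 0],
  [0, -0.002, 0.003, 0],
], fingers=1, grip_force=25)

```text
t: 3.1
position: [523.2, 439.4, 20.6]
tcp_rot: [-0.0, 0.707, 0.707, 0.0]
contact_force: [-1.6, -1.1, 6.0]
gripper_width: 61.7
```

Call:
jog_arm([
  [0, 0, -0.02, 0],
  [0, 0, -0.05, 0],
  [-0.04, -0.005, -0.06, 0],
  [-0.08, -0.01, -0.06, 0],
  [-0.12, -0.015, -0.06, 0],
  [-0.16, -0.02, -0.06, 0],
  [-0.185, -0.0228, -0.06, 0],
  [-0.1923, -0.0228, -0.06, 0],
  [-0.1923, -0.0228, -0.06, 0],
  [-0.1923, -0.0228, -0.06, 0],
  [-0.1923, -0.0228, -0.06, 0],
  [-0.1923, -0.0228, -0.06, 0],
])

```text
t: 4.3
position: [500.6, 248.1, 79.7]
tcp_rot: [-0.0, 0.706, 0.708, 0.0]
contact_force: [-0.1, -0.6, -3.1]
gripper_width: 61.5
```

```bash
python3 - <<'E'
from h import *
c=wsnap("w2")
E
```

```text
4.3 [500.6 248.1  79.7] [-0.000e+00  7.063e-01  7.079e-01  2.000e-04] [-0.1 -0.6 -3.1] 61.493215578793986
```

View pics/w2.png

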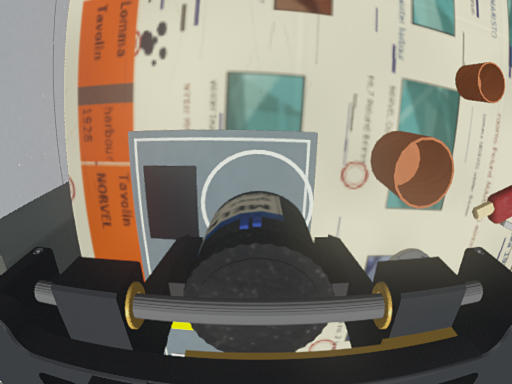

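The jar is held, and the left ring is partly visible beyond it at (258,200). Lowering now.

Call:
jog_arm([
  [-0.0005, 0, 0.025, 0],
  [-0.0005, 0, 0.045, 0],
  [-0.0005, 0, 0.052, 0],
  [-0.0005, 0, 0.055, 0],
  [-0.0005, 0, 0.056, 0],
  [-0.0005, 0, 0.056, 0],
  [-0.0005, 0, 0.056, 0],
  [-0.0005, 0, 0.056, 0],
])

```text
t: 5.15
position: [501.0, 246.7, 24.5]
tcp_rot: [0.0, 0.707, 0.707, 0.001]
contact_force: [-0.2, -0.2, -3.1]
gripper_width: 61.7
```

Call:
jog_arm([
  [0.0005, 0, 0.001, 0],
  [0.0005, 0, 0.0015, 0],
  [0.0005, 0, 0.0015, 0],
])

```text
t: 5.45
position: [501.0, 247.0, 23.6]
tcp_rot: [0.0, 0.707, 0.707, 0.0]
contact_force: [-1.7, -2.4, 5.1]
gripper_width: 61.7
```

Contact (about 8 N). Opening and rising.

Call:
jog_arm([
  [0, 0, 0, 0],
  [0, 0, 0, 0],
  [0, 0, 0, 0],
  [0, 0, 0, 0],
  [0, 0, -0.03, 0],
  [0, 0, -0.07, 0],
  [0, 0, -0.12, 0],
  [-0.05, 0, -0.17, 0],
  [-0.09, 0, -0.21, 0],
  [-0.09, 0, -0.23, 0],
  [-0.09, 0, -0.23, 0],
  [-0.09, 0, -0.23, 0],
], fingers=-1)

```text
t: 6.65
position: [501.2, 156.8, 253.6]
tcp_rot: [0.001, 0.707, 0.707, 0.001]
contact_force: [0.1, -0.1, -0.2]
gripper_width: 88.1
```

```bash
python3 - <<'E'
from h import *
c=wsnap("w3")
print(topfit(c,(500,248),74))
print("wj",topfit(c,(642,180),61))
print("cup",topfit(c,(614,290),50,38))
for cen in((500.4,248.2),(498.5,143),(496.5,38)):
    for i in range(3):
        r=ringfit(c,None,cen); cen=r[0][0]
    print("ring",r[0],r[1])
E
```

```text
6.65 [501.2 156.8 253.6] [7.000e-04 7.072e-01 7.070e-01 1.500e-03] [ 0.1 -0.1 -0.2] 88.10561978780032
('fit', array([501.8, 248.1]), np.float64(30.9), 'encl', array([501.8, 248. ]), 31.9, 'mean', array([501.8, 248.1]), 'z', np.float64(75.3))
wj ('fit', array([642.5, 179. ]), np.float64(29.0), 'encl', array([642.6, 179.6]), 30.5, 'mean', array([641.9, 179.3]), 'z', np.float64(62.2))
cup ('fit', array([614.3, 288.1]), np.float64(25.2), 'encl', array([614.2, 288.1]), 26.7, 'mean', array([615.8, 289.2]), 'z', np.float64(49.2))
ring (array([500.9946826 , 248.67664815]), np.float64(44.00975520004773)) 805
ring (array([498.63793634, 143.37932938]), np.float64(43.91139258397661)) 825
ring (array([496.32022943,  38.29264915]), np.float64(43.90434278762063)) 670
```

View pics/w3.png

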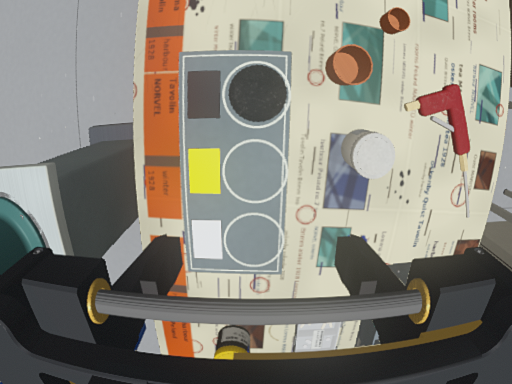

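The black jar sits within about 1 mm of its ring centre. Next is the white jar, lid at (368,155).

Call:
jog_arm([
  [0.01, 0.045, 0.01, 0],
  [0.0223, 0.09, 0.03, 0],
  [0.0223, 0.125, 0.06, 0],
  [0.0223, 0.141, 0.1, 0],
  [0.0223, 0.141, 0.14, 0],
  [0.0223, 0.141, 0.18, 0],
  [0.0223, 0.141, 0.21, 0],
  [0.0223, 0.141, 0.23, 0],
  [0.0223, 0.141, 0.234, 0],
  [0.0223, 0.141, 0.234, 0],
  [0.0223, 0.141, 0.234, 0],
])

```text
t: 7.8
position: [641.8, 179.9, 18.6]
tcp_rot: [0.0, 0.707, 0.708, 0.0]
contact_force: [-0.5, -0.6, -0.4]
gripper_width: 88.2
```

Call:
jog_arm([
  [0, 0, 0, 0],
  [0, 0, 0, 0],
  [0, 0, 0, 0],
  [0, 0, 0, 0],
  [0, 0, 0, 0],
  [0, 0, 0, 0],
  [0, 0, 0, 0],
  [0, 0, 0, 0],
], fingers=1)

```text
t: 8.6
position: [642.1, 179.4, 19.0]
tcp_rot: [0.0, 0.707, 0.707, 0.001]
contact_force: [0.3, -0.7, 4.5]
gripper_width: 55.9
```

Call:
jog_arm([
  [0, 0, -0.02, 0],
  [0, 0, -0.05, 0],
  [-0.03, -0.03, -0.06, 0],
  [-0.06, -0.06, -0.06, 0],
  [-0.09, -0.09, -0.06, 0],
  [-0.12, -0.12, -0.06, 0],
  [-0.137, -0.14, -0.06, 0],
  [-0.1407, -0.1458, -0.06, 0],
  [-0.1407, -0.1458, -0.06, 0],
  [-0.1407, -0.1458, -0.06, 0],
  [-0.1407, -0.1458, -0.06, 0],
])

```text
t: 9.7
position: [497.1, 39.2, 78.4]
tcp_rot: [0.0, 0.706, 0.708, 0.0]
contact_force: [0.4, -0.2, -2.3]
gripper_width: 55.3
```

Call:
jog_arm([
  [0, 0, 0.025, 0],
  [0, 0, 0.045, 0],
  [0, 0, 0.052, 0],
  [0, 0, 0.055, 0],
  [0, 0, 0.056, 0],
  [0, 0, 0.056, 0],
  [0, 0, 0.056, 0],
])

```text
t: 10.4
position: [496.7, 38.6, 23.1]
tcp_rot: [0.001, 0.707, 0.707, 0.001]
contact_force: [0.1, -0.8, -2.5]
gripper_width: 55.8
```

Call:
jog_arm([
  [0, 0, 0.001, 0],
  [0, 0, 0.0015, 0],
  [0, 0, 0.0015, 0],
])

```text
t: 10.7
position: [496.6, 38.5, 22.0]
tcp_rot: [0.001, 0.707, 0.707, 0.001]
contact_force: [-1.5, -0.1, 5.9]
gripper_width: 55.9
```

Call:
jog_arm([
  [0, 0, 0, 0],
  [0, 0, 0, 0],
  [0, 0, 0, 0],
  [0, 0, 0, 0],
  [0, 0, -0.03, 0],
  [0, 0, -0.07, 0],
  [0, 0, -0.12, 0],
  [-0.05, -0.01, -0.17, 0],
  [-0.1, -0.02, -0.21, 0],
  [-0.15, -0.02, -0.24, 0],
  [-0.19, -0.02, -0.24, 0],
  [-0.19, -0.02, -0.24, 0],
], fingers=-1)

```text
t: 11.9
position: [476.4, -154.4, 263.1]
tcp_rot: [0.002, 0.707, 0.707, 0.0]
contact_force: [0.3, 0.6, -0.7]
gripper_width: 87.8
```

Call:
jog_arm([
  [0, 0, 0, 0],
  [0, 0, 0, 0],
])

```text
t: 12.1
position: [475.7, -151.7, 260.5]
tcp_rot: [-0.0, 0.707, 0.707, 0.0]
contact_force: [-1.4, 0.6, -0.2]
gripper_width: 88.1
```

```bash
python3 - <<'E'
from h import *
c=wsnap("w4")
print(topfit(c,(496,38),64))
print("yj",topfit(c,(457,-159),69))
for cen in((498.5,143),(496.5,38)):
    for i in range(3):
        r=ringfit(c,None,cen); cen=r[0][0]
    print("ring",r[0],r[1])
E
```

```text
12.1 [ 475.7 -151.7  260.5] [-3.000e-04  7.074e-01  7.068e-01  2.000e-04] [-1.4  0.6 -0.2] 88.09930608783247
('fit', array([497.5,  32.9]), np.float64(26.1), 'encl', array([497.5,  36.2]), 29.3, 'mean', array([497.4,  32.2]), 'z', np.float64(65.2))
yj ('fit', array([ 311.4, -492.1]), np.float64(197.2), 'encl', array([ 275.3, -528.7]), 315.5, 'mean', array([ 342.4, -399.2]), 'z', np.float64(342.8))
ring (array([0., 0.]), np.float64(0.0)) 0
ring (array([496.52448775,  38.01351353]), np.float64(43.41086571265829)) 699
```

View pics/w4.png

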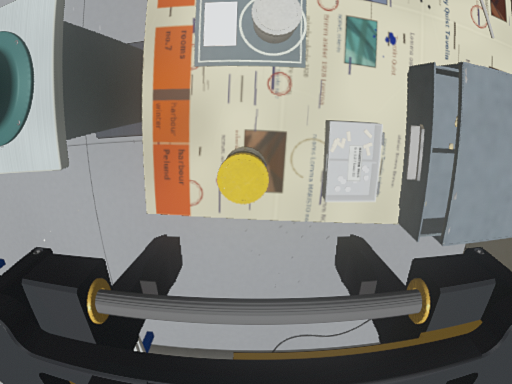

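The yellow lid is at (242,178); the white jar is cut off at the top edge, so I'll check it later.

```bash
sed -i 's/(W\[...,2\]>h+lo))/(W[...,2]>h+lo)\&(W[...,2]<h+12))/' h.py; python3 - <<'E'
from h import *
c=pickle.load(open("w4.pkl","rb"))
print("yj",topfit(c,(457,-159),69))
hsv=cv2.cvtColor(c["frame"],cv2.COLOR_BGR2HSV).astype(int)
print(wmask_circle(c,(hsv[...,1]>150)&(abs(hsv[...,0]-27)<6),(242,178),69))
E
```

```text
yj ('fit', array([ 458.2, -159.8]), np.float64(30.6), 'encl', array([ 458.3, -159.8]), 31.5, 'mean', array([ 458.3, -159.3]), 'z', np.float64(70.3))
((array([ 458.12994641, -159.24283248]), np.float64(29.88439174598543)), ((458.1377258300781, -159.1907196044922), 30.719837188720703), np.uint64(2013))
```

Call:
jog_arm([
  [-0.0077, -0.0175, 0.03, 0],
  [-0.0077, -0.0175, 0.07, 0],
  [-0.0077, -0.0175, 0.11, 0],
  [-0.0077, -0.0175, 0.15, 0],
  [-0.0077, -0.0175, 0.185, 0],
  [-0.0077, -0.0175, 0.215, 0],
  [-0.0077, -0.0175, 0.235, 0],
  [-0.0077, -0.0175, 0.239, 0],
  [-0.0077, -0.0175, 0.239, 0],
  [-0.0077, -0.0175, 0.239, 0],
  [-0.0077, -0.0175, 0.239, 0],
])

```text
t: 13.25
position: [459.8, -159.4, 23.2]
tcp_rot: [0.001, 0.707, 0.708, 0.001]
contact_force: [0.2, 1.2, -0.0]
gripper_width: 88.5
```

Call:
jog_arm([
  [0, 0, 0, 0],
  [0, 0, 0, 0],
])

```text
t: 13.45
position: [459.1, -159.5, 22.6]
tcp_rot: [0.001, 0.707, 0.707, 0.0]
contact_force: [0.5, 0.2, 0.6]
gripper_width: 88.0
```

Call:
jog_arm([
  [0, -0.0005, 0, 0],
  [0, -0.0005, 0, 0],
  [0, -0.0005, 0, 0],
  [0, -0.0005, 0, 0],
  [0, -0.0005, 0, 0],
  [0, -0.0005, 0, 0],
  [0, -0.0005, 0, 0],
  [0, -0.0005, 0, 0],
], fingers=1)

```text
t: 14.25
position: [457.6, -159.2, 21.6]
tcp_rot: [-0.0, 0.707, 0.707, -0.0]
contact_force: [-2.3, -0.2, 2.3]
gripper_width: 59.8
```

Call:
jog_arm([
  [0, 0, -0.03, 0],
  [0, 0, -0.07, 0],
  [0, 0, -0.11, 0],
  [0, 0, -0.13, 0],
  [0.04, 0.01, -0.13, 0],
  [0.08, 0.02, -0.13, 0],
  [0.12, 0.03, -0.13, 0],
  [0.16, 0.0408, -0.13, 0],
  [0.2, 0.0408, -0.13, 0],
  [0.24, 0.0408, -0.13, 0],
  [0.28, 0.0408, -0.13, 0],
  [0.3027, 0.0408, -0.13, 0],
])

```text
t: 15.45
position: [497.6, 146.3, 150.7]
tcp_rot: [-0.001, 0.706, 0.708, -0.0]
contact_force: [1.0, -0.8, -3.6]
gripper_width: 59.7
```

Call:
jog_arm([
  [0, 0, 0, 0],
  [0, 0, 0, 0],
  [0, 0, 0, 0],
  [0, 0, 0, 0],
])

```text
t: 15.85
position: [498.3, 142.5, 151.4]
tcp_rot: [-0.0, 0.707, 0.707, -0.0]
contact_force: [-0.0, 0.2, -2.9]
gripper_width: 59.6
```

```bash
python3 - <<'E'
from h import *
c=wsnap("w5")
E
```

```text
15.85 [498.3 142.5 151.4] [-1.000e-04  7.073e-01  7.070e-01 -3.000e-04] [-0.   0.2 -2.9] 59.571724616957674
```

View pics/w5.png

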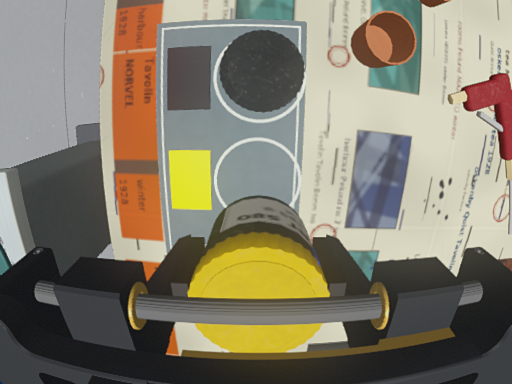

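The yellow jar is held over the empty middle ring (258,175). Lowering.

Call:
jog_arm([
  [0, 0, 0.04, 0],
  [0, 0, 0.08, 0],
  [0, 0, 0.105, 0],
  [0, 0, 0.118, 0],
  [0, 0, 0.123, 0],
  [0, 0, 0.125, 0],
  [0, 0, 0.125, 0],
  [0, 0, 0.125, 0],
])

```text
t: 16.7
position: [499.9, 143.8, 28.2]
tcp_rot: [0.001, 0.707, 0.707, 0.001]
contact_force: [0.3, 0.0, -3.0]
gripper_width: 59.6
```

Call:
jog_arm([
  [0, 0, 0.001, 0],
  [0, 0, 0.001, 0],
])

```text
t: 16.9
position: [499.0, 143.7, 26.4]
tcp_rot: [0.0, 0.707, 0.707, 0.001]
contact_force: [0.5, -0.4, -3.5]
gripper_width: 59.7
```

Call:
jog_arm([
  [0, 0, 0.001, 0],
  [0, 0, 0.0015, 0],
  [0, 0, 0.0015, 0],
])

```text
t: 17.2
position: [498.7, 143.6, 24.7]
tcp_rot: [0.0, 0.707, 0.707, 0.0]
contact_force: [-1.1, 0.7, 0.9]
gripper_width: 59.9
```

Call:
jog_arm([
  [0, 0, 0, 0],
  [0, 0, 0, 0],
  [0, 0, 0, 0],
  [0, 0, 0, 0],
  [0, 0, -0.03, 0],
  [0, 0, -0.07, 0],
  [0, 0, -0.12, 0],
  [-0.02, 0.02, -0.17, 0],
  [-0.04, 0.02, -0.21, 0],
  [-0.04, 0.02, -0.24, 0],
  [-0.04, 0.02, -0.24, 0],
  [-0.04, 0.02, -0.24, 0],
], fingers=-1)

```text
t: 18.4
position: [518.9, 103.5, 264.9]
tcp_rot: [0.001, 0.707, 0.707, 0.001]
contact_force: [0.0, 1.6, -0.9]
gripper_width: 88.2
```

Call:
jog_arm([
  [0, 0, 0, 0],
  [0, 0, 0, 0],
  [0, 0, 0, 0],
])

```text
t: 18.7
position: [517.5, 103.6, 262.3]
tcp_rot: [-0.001, 0.707, 0.708, -0.001]
contact_force: [-0.2, 0.5, -0.1]
gripper_width: 88.0
```

```bash
python3 - <<'E'
from h import *
c=wsnap("w6")
print("bj",topfit(c,(501,248),74))
print("yj",topfit(c,(499,143),72))
print("wj",topfit(c,(496,38),64))
print("cup",topfit(c,(614,290),50,38))
for cen in((501,248.5),(498.6,143),(496.5,38)):
    for i in range(3):
        r=ringfit(c,None,cen,3,(39,47)); cen=r[0][0]
    print("ring",r[0],r[1])
E
```

```text
18.7 [517.5 103.6 262.3] [-0.001   0.7066  0.7076 -0.0013] [-0.2  0.5 -0.1] 88.02305712056254
bj ('fit', array([501.8, 247.8]), np.float64(31.2), 'encl', array([502.2, 247.6]), 32.3, 'mean', array([502. , 247.5]), 'z', np.float64(75.2))
yj ('fit', array([499.7, 142.5]), np.float64(30.2), 'encl', array([499.5, 142.7]), 31.2, 'mean', array([499.8, 142.9]), 'z', np.float64(73.2))
wj ('fit', array([498.,  39.]), np.float64(28.8), 'encl', array([498. ,  39.2]), 30.0, 'mean', array([498.1,  39.6]), 'z', np.float64(65.3))
cup ('fit', array([614.5, 287.6]), np.float64(25.3), 'encl', array([614.1, 287.6]), 26.8, 'mean', array([615.4, 289. ]), 'z', np.float64(49.1))
ring (array([500.10343083, 248.71967156]), np.float64(43.610659711493305)) 496
ring (array([497.75781036, 143.4854504 ]), np.float64(43.7043676292854)) 583
ring (array([495.75651408,  38.91382026]), np.float64(43.329195502131384)) 731
```

View pics/w6.png

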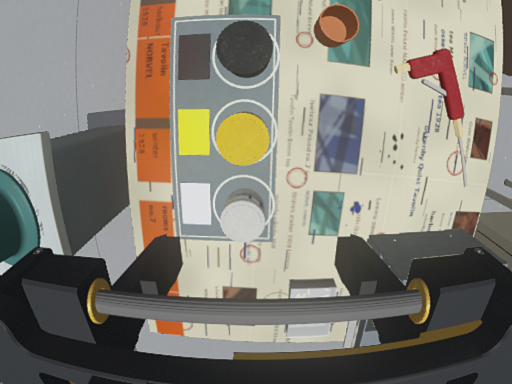

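All jars are within about 2 mm of their ring centres. Now the cup at (336,25). I'm keeping the TCP at z 20 so the gripper body clears the black jar's top.

Call:
jog_arm([
  [0.045, 0.02, 0, 0],
  [0.09, 0.045, 0, 0],
  [0.135, 0.07, 0.02, 0],
  [0.175, 0.09, 0.05, 0],
  [0.1844, 0.097, 0.09, 0],
  [0.1844, 0.097, 0.13, 0],
  [0.1844, 0.097, 0.165, 0],
  [0.1844, 0.097, 0.195, 0],
  [0.1844, 0.097, 0.215, 0],
  [0.1844, 0.097, 0.225, 0],
  [0.1844, 0.097, 0.225, 0],
  [0.1844, 0.097, 0.225, 0],
])

```text
t: 19.95
position: [615.9, 288.3, 39.9]
tcp_rot: [0.0, 0.707, 0.707, 0.0]
contact_force: [0.2, 0.0, -0.8]
gripper_width: 88.2
```

Call:
jog_arm([
  [0, 0, 0, 0],
  [0, 0, 0, 0],
])

```text
t: 20.15
position: [616.5, 288.5, 41.1]
tcp_rot: [0.001, 0.707, 0.707, 0.001]
contact_force: [0.6, -0.2, -0.0]
gripper_width: 87.7
```

Call:
jog_arm([
  [0, -0.0015, 0.01, 0],
  [0, -0.0015, 0.018, 0],
  [0, -0.0015, 0.0205, 0],
  [0, -0.0015, 0.0205, 0],
  [0, -0.0015, 0.0205, 0],
])

```text
t: 20.65
position: [613.6, 288.0, 18.4]
tcp_rot: [-0.0, 0.707, 0.707, -0.0]
contact_force: [-0.2, 0.1, -0.5]
gripper_width: 88.5
```

Call:
jog_arm([
  [0, 0, 0, 0],
  [0, 0, 0, 0],
  [0, 0, 0, 0],
  [0, 0, 0, 0],
  [0, 0, 0, 0],
  [0, 0, 0, 0],
  [0, 0, 0, 0],
  [0, 0, 0, 0],
  [0, 0, 0, 0],
], fingers=1, grip_force=12)

```text
t: 21.55
position: [613.9, 288.1, 18.8]
tcp_rot: [0.0, 0.707, 0.707, 0.0]
contact_force: [-0.5, -0.5, 0.2]
gripper_width: 50.1
```

Call:
jog_arm([
  [0, 0, -0.03, 0],
  [0, 0, -0.07, 0],
  [0, 0, -0.11, 0],
  [0, 0, -0.13, 0],
  [-0.035, -0.03, -0.13, 0],
  [-0.07, -0.06, -0.13, 0],
  [-0.105, -0.09, -0.13, 0],
  [-0.135, -0.108, -0.13, 0],
  [-0.1453, -0.1144, -0.13, 0],
  [-0.1453, -0.1144, -0.13, 0],
  [-0.1453, -0.1144, -0.13, 0],
  [-0.1453, -0.1144, -0.13, 0],
])

```text
t: 22.75
position: [500.8, 143.7, 149.1]
tcp_rot: [0.0, 0.707, 0.708, 0.001]
contact_force: [-0.2, 0.0, -1.6]
gripper_width: 50.5
```

Call:
jog_arm([
  [0, 0, 0, 0],
  [0, 0, 0, 0],
])

```text
t: 22.95
position: [500.1, 143.4, 148.6]
tcp_rot: [-0.0, 0.706, 0.708, -0.0]
contact_force: [0.8, -0.5, -0.7]
gripper_width: 50.1
```

```bash
python3 - <<'E'
from h import *
from bench import capture
c=wsnap("w7")
a=capture("side");b=capture("scene");pickle.dump(dict(side=dict(a),scene=dict(b)),open("ext7.pkl","wb"))
cv2.imwrite("pics/ext7.png",cv2.hconcat([cv2.resize(a["frame"][120:260,230:370],(400,400),interpolation=2),cv2.resize(b["frame"][130:290,150:310],(400,400),interpolation=2)]))
E
```

```text
22.95 [500.1 143.4 148.6] [-0.      0.7064  0.7078 -0.    ] [ 0.8 -0.5 -0.7] 50.071656943688346
```

View pics/w7.png

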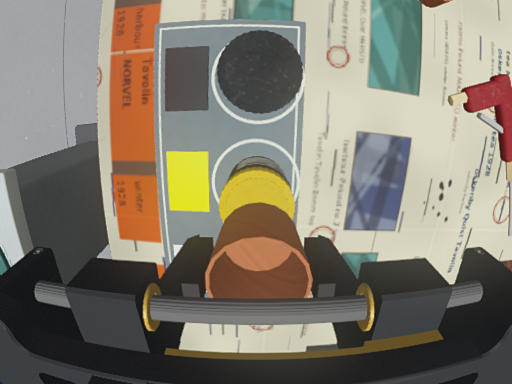

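View pics/ext7.png

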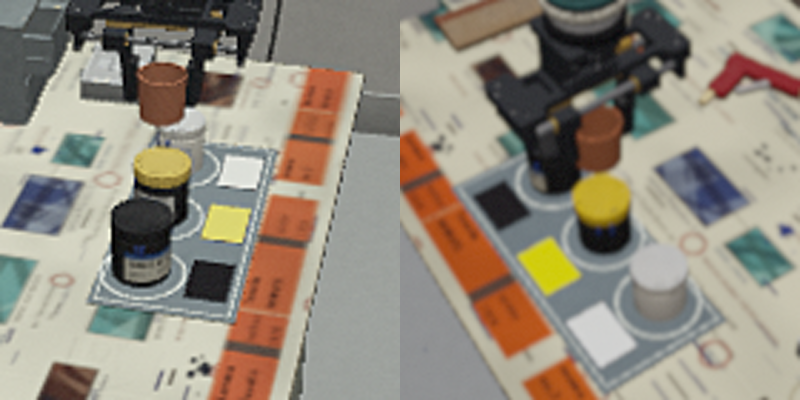

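The cup is held upright over the yellow lid in all three views. Lowering.

Call:
jog_arm([
  [-0.0005, -0.0005, 0.025, 0],
  [-0.0005, -0.0005, 0.042, 0],
  [-0.0005, -0.0005, 0.05, 0],
  [-0.0005, -0.0005, 0.053, 0],
  [-0.0005, -0.0005, 0.055, 0],
  [-0.0005, -0.0005, 0.055, 0],
  [-0.0005, -0.0005, 0.055, 0],
  [-0.0005, -0.0005, 0.055, 0],
])

```text
t: 23.9
position: [499.6, 142.3, 94.5]
tcp_rot: [0.0, 0.707, 0.707, 0.001]
contact_force: [0.7, 0.2, 0.5]
gripper_width: 50.4
```

Call:
jog_arm([
  [0, 0, 0.001, 0],
  [0, 0, 0.001, 0],
])

```text
t: 24.1
position: [499.1, 142.1, 92.8]
tcp_rot: [0.0, 0.707, 0.707, 0.0]
contact_force: [-0.6, -1.0, -0.5]
gripper_width: 50.4
```

Call:
jog_arm([
  [0, 0, 0.001, 0],
  [0, 0, 0.001, 0],
])

```text
t: 24.3
position: [498.9, 142.1, 91.6]
tcp_rot: [-0.0, 0.707, 0.707, -0.0]
contact_force: [-0.4, -0.5, -0.4]
gripper_width: 50.0
```

Call:
jog_arm([
  [0, 0, 0.001, 0],
  [0, 0, 0.001, 0],
])

```text
t: 24.5
position: [499.1, 142.1, 91.1]
tcp_rot: [-0.0, 0.707, 0.707, -0.0]
contact_force: [-1.2, -0.5, 3.6]
gripper_width: 50.2
```

Contact on the lid. Releasing, rising straight up, then viewing.

Call:
jog_arm([
  [0, 0, 0, 0],
  [0, 0, 0, 0],
  [0, 0, 0, 0],
  [0, 0, 0, 0],
  [0, 0, 0, 0],
  [0, 0, -0.02, 0],
  [0, 0, -0.06, 0],
  [0, 0, -0.1, 0],
  [-0.03, 0, -0.14, 0],
  [-0.05, 0, -0.18, 0],
  [-0.05, 0, -0.18, 0],
  [-0.05, 0, -0.18, 0],
], fingers=-1)

```text
t: 25.7
position: [499.8, 91.9, 272.0]
tcp_rot: [0.001, 0.707, 0.707, 0.001]
contact_force: [-1.1, -0.1, -0.8]
gripper_width: 87.6
```

Call:
jog_arm([
  [0, 0, 0, 0],
  [0, 0, 0, 0],
  [0, 0, 0, 0],
])

```text
t: 26.0
position: [498.2, 92.5, 268.8]
tcp_rot: [-0.001, 0.706, 0.708, -0.001]
contact_force: [0.5, 0.2, 0.4]
gripper_width: 88.3
```

```bash
python3 - <<'E'
from h import *
from bench import capture
c=wsnap("w8")
print("bj",topfit(c,(501,248),74))
print("cup",topfit(c,(499,143),122,38))
print("wj",topfit(c,(496,38),64))
e=dict(side=dict(capture("side")),scene=dict(capture("scene")));pickle.dump(e,open("ext8.pkl","wb"))
a,b=e["side"],e["scene"]
cv2.imwrite("pics/ext8.png",cv2.hconcat([cv2.resize(a["frame"][120:260,230:370],(400,400),interpolation=2),cv2.resize(b["frame"][130:290,150:310],(400,400),interpolation=2)]))
for n,cc in e.items():
    W=cloud(cc).reshape(-1,3)
    for k,cen,lo,hi in (("bj",(501,248),66,82),("yj",(499,143),55,72),("cup",(499,143),82,135),("wj",(497,38),56,72)):
        q=W[(np.hypot(W[:,0]-cen[0],W[:,1]-cen[1])<42)&(W[:,2]>lo)&(W[:,2]<hi)]
        if len(q)>10: print(n,k,len(q),((q.min(0)+q.max(0))/2).round(1),np.ptp(q,0).round(1),"zmax",q[:,2].max().round(1))
E
```

```text
26.0 [498.2  92.5 268.8] [-0.001   0.7065  0.7077 -0.0013] [0.5 0.2 0.4] 88.29591151845335
bj ('fit', array([501.6, 247.5]), np.float64(31.3), 'encl', array([501.4, 247.4]), 32.5, 'mean', array([501.6, 247.2]), 'z', np.float64(75.2))
cup ('fit', array([499.9, 142.6]), np.float64(24.7), 'encl', array([499.8, 142.6]), 25.3, 'mean', array([500. , 139.7]), 'z', np.float64(122.3))
wj ('fit', array([497.9,  38.3]), np.float64(28.9), 'encl', array([497.8,  38.3]), 30.1, 'mean', array([498. ,  38.9]), 'z', np.float64(65.3))
side bj 260 [501.1 248.3  72.5] [62.5 65.3 12. ] zmax 78.5
side yj 114 [498.5 154.3  63.5] [59.4 51.3 16.9] zmax 72.0
side cup 291 [498.8 143.  103.3] [49.5 56.8 42.5] zmax 124.5
side wj 68 [489.5  37.3  62.2] [39.4 64.4 11.9] zmax 68.1
scene bj 333 [499.2 247.4  72. ] [61.3 63.6 11.7] zmax 77.8
scene yj 125 [496.3 139.7  63.5] [58.2 56.8 17. ] zmax 72.0
scene cup 402 [498.  142.5 103.1] [50.7 51.7 42. ] zmax 124.2
scene wj 373 [495.3  37.3  62.3] [56.5 57.1 12.6] zmax 68.6
```

View pics/w8.png

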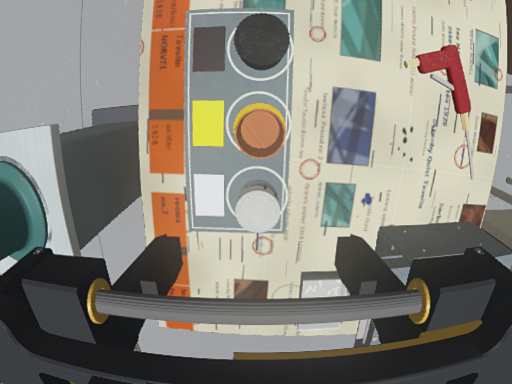

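View pics/ext8.png

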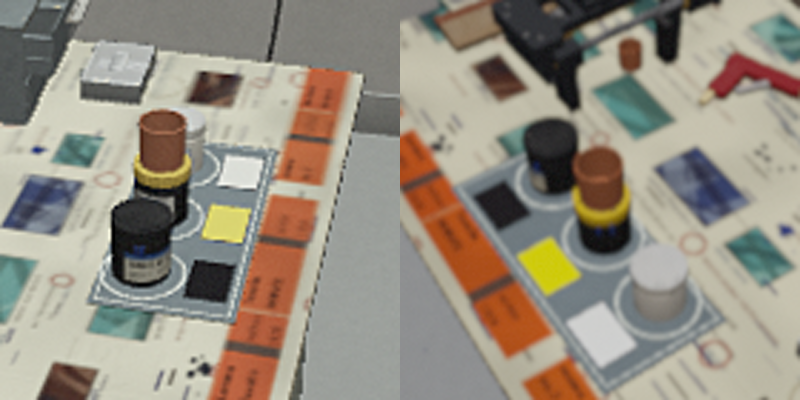

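All views show the cup upright on the yellow lid and each jar in the right ring. Handing in.

```bash
python3 -c "
from bench import *
print(hand_in())"
```

```text
the job is handed in; nothing more can be done
None
```

I handed the job in at about 26 s of the 99 s limit. Each ink jar stands in the ring behind its own colour's card: black on the left, yellow in the middle and white on the right. The copper cup stands upright on the yellow lid.

- **Jars in their rings:** the last wrist picture puts the jars within about 2 mm of the ring centres I measured while the rings were empty. The scene camera agrees to about 2 mm. With the jars in place, the ring fits shifted by up to 1 mm because the jars hide part of the print.
- **Cup on the lid:** the cup is within about 1 mm of the yellow jar's centre, with its rim at the expected height of about 122 mm. The yellow jar's own centre comes from the picture before the cup went on, because the cup now hides much of the lid.
- **Camera disagreement:** the three cameras differ by up to 2–3 mm in absolute position, mainly in x, which is about the stated calibration error.
- **Left alone:** I never touched the pin case, the air gun, the small cup or the far white can. I saw no sign they had moved, but didn't re-measure them. Readings at the end of each move never passed about 6 N on any axis.

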